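Count to the third gap of the cassette dock and push the bur cassette home

ROBOT

A 7-joint arm with a two-finger parallel gripper is mounted at the origin on the work surface. World frame = base frame: x ahead of the robot, y to its left, z up, the work surface at z = 0. Lengths are in m, angles in rad, forces in N, time in s.
With the tool pointing down it reaches from about 0.4 to 0.9 m from the base axis. Payload 5.5 kg.
Tool frame: the origin (TCP) lies midway between the tips of the shut fingers; the grasp point (between the pads) lies 19 mm behind it (bot.tcp_to_grasp is the distance from the TCP to the grasp point, in m); x points along the fingers, z is the direction in which the jaws open and shut, and the axes are right-handed (so a half turn about x gives the same grasp; the last joint's range is limited). The gripper opens to 85 mm and grips with 20 to 120 N. Pads are 22 mm wide; open, the fingers measure 114 mm over their backs; the gripper's body (76 mm by 85 mm) begins 54 mm behind the grasp point. The pads swing forward as they close: fully open they stand 13 mm farther back than shut.
Start: joints at [-0.871, 0.501, -0.427, 1.55, 0.221, 1.138, -0.21], TCP at [0.275, 0.589, 0.203] pointing down, gripper open.
Joint ranges: [-2.88, 2.88], [-0.31, 2.03], [-1.54, 1.56], [0.2, 2.42], [-1.41, 4.55], [0.19, 2.02], [-2.57, 2.57]. Speed limits (rad/s): [2.57, 2.57, 3.14, 3.14, 3.14, 3.14, 3.14].

INTERFACE

Orientations are given as a unit quaternion [x, y, z, w].
In Python, from rig import bot gives the robot as it stands.
- The arm moves only by the tool servo_tool, never from a script. Its argument "plan" is a list of rows, each a list of 3 entries, a list of its own where there are three numbers: the shift along the tool's x, y, z in cm, then the turn about the tool's x in degrees, then the opening in per cent of the stroke, from 0 (shut) to 100 (fully open). A call has 1 to 20 rows; each row is the pose to reach, as a shift and turn from the pose commanded when the call began, along the tool's axes at that moment; what a row does not reach only later rows make up. A row lasts 1/8 s, in which the tool goes at most 62.5 mm and 10.7 degrees, less where a joint would pass 70% of its speed; a pose out of reach is approached as far as the arm can. A call with a gripper value outside its range is refused whole. The fingers move at their own pace and stop on an object; "newtons" is the grip in N (left out, the last holds). Time passes only in rows, so rows that repeat a pose let the fingers close. It gives the time, the measured TCP pose, the force and the opening at its end, in the units of the state.
- bot.get_state(): the state, without advancing time (a new reading comes with each control period).
- bot.grab_frame(name): name is "side" or "top" or "wrist"; returns (picture, depth): 480x640x3 uint8, blue, green, red; 480x640 float32, m along the optical axis (not along the pixel's ray), 0 where there is no reading.
- bot.get_calibration(name): a dict with "fx", "fy", "cx", "cy" (pixels), "k1" (the pictures are not rectified: a ray, as slopes to the right and down, at radius r is drawn at 1 + k1 r^2 times it, then the intrinsics apply), "xyz" and "orientation" of the camera in the world. Camera axes: x right, y up, looking along -z (the intrinsics and any distortion apply to the point x, -y, -z); pixel columns grow to the right and rows downward; lengths in m; the calibration is good to about 2 mm. A picture is of the moment at which its call begins: read the wrist's pose just before it. get_calibration takes no time and is no camera call; for the wrist camera it gives the pose at the moment of the call.
- bot.hand_in(): hands the job in, once; it reports no verdict.
The state is a dict: "t": time; "joint_positions": joint angles; "joint_velocities": joint speeds; "effort": joint torques, N m; "tcp_pos": TCP position; "tcp_rot": TCP orientation; "ft_force": force on the tool from outside, world axes, zero at the start; "wrist_torque": the same for the moment, N m; "width": finger opening in m.
Only numpy, scipy, OpenCV 4.12 (cv2) and the standard library are available. Lean on these libraries where they do the work, as an engineer would, in place of code of your own. Each camera call takes 0.05 s, during which the arm holds its last target. There are 200 camera calls.

TASK

With the fingers closed, run a fingertip along the top rail of the wire dock, starting over the first gap at the blue end and counting every gap, filled or empty, as far as the third. Then slide the orange-lidded bur cassette over the counter with your fingertips and push it into that third gap, fully home against the back stop. Only push the cassette, do not pick it up or tip it, and leave the grey cassettes, the jar and the dish where they are.

Things in the scene. Friction and masses are not known exactly. Their poses are not given: they have to be found in the camera images.
- rack: wire dock (black-coated dividers, bright top rail) fixed to the counter: a row of 6 gaps, open towards the robot (its -x), each 52 mm clear, centred at y = +145, +87, +29, -29, -87, -145 mm. Origin on the counter, mid-row, in the front plane of the back stop; x points into the dock (away from the robot), y along the row to the left. Third gap: y = +29 mm if the blue end is at +y, y = -29 mm if at -y
- mouth (a point): the middle of the dock's open side, on the counter, 64 mm from the back stop (dock x = -64 mm, y = 0), level with the divider noses; axes as the dock's. The 7 dividers are loops of black 6 mm wire, 43 mm high, with round noses, at y = +174, +116, +58, 0, -58, -116, -174 mm; they reach from here to the back stop, which is two wires at heights 12 and 28 mm
- rail: the dock's top rail: a straight round bar 10 mm in diameter and 358 mm long above the back stop, rigid and fixed. Origin at the middle of its axis; axes as the dock's, so it runs along y; its top line is 5 mm above the origin, 60 mm above the counter
- blue_end: blue plastic end plate at one end of the dock (either end), marking where counting begins; 72 x 10 x 48 mm high, fixed. Origin at the centre of its underside, 182 mm from the dock's middle along the row; axes as the dock's
- white_end: white plastic end plate at the other end of the dock, same size and origin
- cassette: closed aluminium bur cassette with an orange perforated lid, 72 (its x) x 46 (its y) x 30 mm high, 0.13 to 0.25 kg, loose, flat on the counter on the robot's side of the dock, within 0.12 rad of the dock's axes. Origin at the centre of its underside, z up. Fully home, its origin is at dock x = -36 mm and its near end stands 8 mm out from the divider noses
- racked_a: grey-lidded bur cassette, same size as the orange one, already home in gap y = +145 mm of the dock; a loose bystander. Origin and axes as for the orange one
- racked_b: grey-lidded bur cassette, same size as the orange one, already home in gap y = -87 mm of the dock; a loose bystander. Origin and axes as for the orange one
- jar: glass jar with a steel lid, 64 mm in diameter, 82 mm high, loose, to the left of the dock; a bystander. Origin at the centre of its underside
- dish: small green glass dappen dish, 44 mm in diameter, 26 mm high, loose, to the right; a bystander. Origin at the centre of its underside

How it is judged:
By the outcome, as a careful person would: the job done as asked, in the order asked, and still so for the second after the job is handed in, with the robot touching nothing.
It also fails if it takes over 67 s, if anything falls off the work surface, if the arm or the gripper's body presses on something with over 40 N, if the wrist force passes 120 N, or if a joint passes its speed limit or range.

## Working session

There is one attempt and no reset: what is moved stays moved. The work goes in short steps, Python scripts to look and compute and a tool call to move; the robot and the scene stay as the last step left them, time stands still between calls to the robot, and variables do not carry over. Pictures are saved under pics/ and viewed, about 8 in all and at most 12, crops included, and the job is handed in when it is done.

Besides the shell and the picture viewer there is one more tool, called after "Emit:" as a command line: name --argument value ..., lists and objects as JSON in quotes. servo_tool: Moves the arm, as the interface text tells. Its arguments: {"type":"object","properties":{"plan":{"type":"array"},"newtons":{"type":"number"}},"required":["plan"]}

```bash
ls; mkdir -p pics; cat > h.py <<'E'
import numpy as np, cv2
from rig import bot
from scipy.spatial.transform import Rotation as R
def grab(n):
    c=bot.get_calibration(n); p,d=bot.grab_frame(n); return p,d,c
def ray(c,uv):
    uv=np.atleast_2d(np.float64(uv)); q=(uv-[c['cx'],c['cy']])/[c['fx'],c['fy']]; s=q.copy()
    for _ in range(20): s=q/(1+c['k1']*(s**2).sum(1,keepdims=True))
    v=np.c_[s[:,0],-s[:,1],-np.ones(len(s))]
    return np.array(c['xyz']),R.from_quat(c['orientation']).apply(v)
def on_plane(c,uv,z):
    o,v=ray(c,uv); return o+v*((z-o[2])/v[:,2])[:,None]
def at_depth(c,uv,d):
    o,v=ray(c,uv); return o+v*np.atleast_1d(d)[:,None]
E
python3 - <<'E'
from h import *
s=bot.get_state(); print(s['t'],s['tcp_pos'],s['tcp_rot'],s['ft_force'],s['width'],R.from_quat(s['tcp_rot']).as_matrix().round(3))
ims=[]
for n in('top','side'):
    p,d,c=grab(n); cv2.imwrite(f'pics/{n}0.png',p); np.save(f'pics/{n}0.npy',d); print(n,c)
E
```

```text
pics
0.0 [0.27469389 0.58828341 0.20188328] [-0.38013873  0.59702972  0.3794642   0.59586657] [ 0.55698393 -0.24341988 -0.94861251] 0.08534540837381285 [[-0.001 -0.906  0.423]
 [-0.002  0.423  0.906]
 [-1.     0.    -0.002]]
top {'fx': 582.7197003259319, 'fy': 582.7197003259319, 'cx': 324.57072985964965, 'cy': 241.83550351159968, 'k1': -0.05853166507810209, 'xyz': array([ 0.46437485, -0.01768915,  1.15865305]), 'orientation': array([-0.03026016,  0.03639687,  0.70845103, -0.70417095])}
side {'fx': 586.2472738593262, 'fy': 586.2472738593262, 'cx': 311.60733831558946, 'cy': 237.10613843579915, 'k1': -0.03899623375379242, 'xyz': array([-0.08828796, -0.68829444,  0.87935001]), 'orientation': array([ 0.38403488, -0.16115339, -0.32656953,  0.8484687 ])}
```

View pics/top0.png

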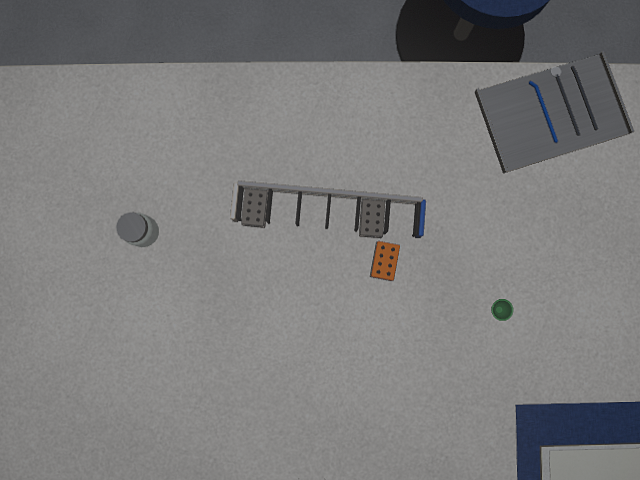

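View pics/side0.png

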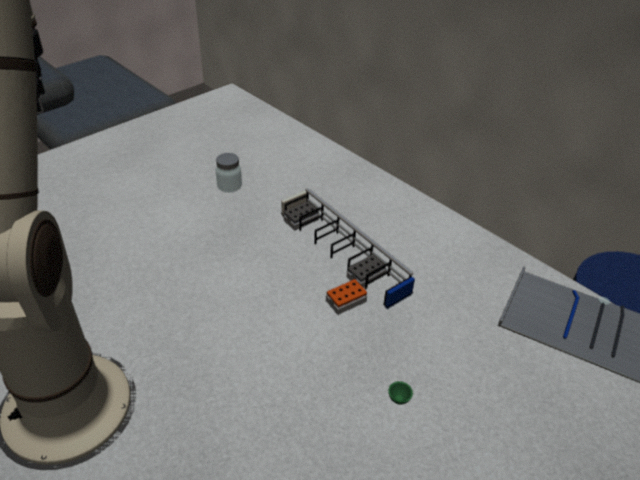

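The top view shows the blue plate at the right end (420,218), so counting runs right to left. Gap 1 is empty, gap 2 holds a grey cassette (372,217), and gap 3 is dock y = -29. The orange cassette is at (385,261), with the jar at (135,230) and the dish at (502,310).

```bash
cat >> h.py <<'E'
def mask(p,col):
    h=cv2.cvtColor(p,cv2.COLOR_BGR2HSV)
    lo,hi={'orange':((4,140,80),(20,255,255)),'blue':((105,150,60),(130,255,255)),'green':((45,80,40),(85,255,255))}[col]
    return cv2.inRange(h,lo,hi)
def biggest(m,roi=None):
    if roi: k=np.zeros_like(m); x0,y0,x1,y1=roi; k[y0:y1,x0:x1]=255; m=m&k
    m=cv2.morphologyEx(m,cv2.MORPH_CLOSE,np.ones((7,7)))
    return max(cv2.findContours(m,0,cv2.CHAIN_APPROX_NONE)[0],key=cv2.contourArea)
def rect_on(c,cnt,z):
    P=on_plane(c,cnt[:,0,:],z); r=cv2.minAreaRect(np.float32(P[:,:2]*1000))
    b=cv2.boxPoints(r); e=b[1]-b[0],b[2]-b[1]; l=max(e,key=np.linalg.norm)
    if l[0]<0: l=-l
    return np.array(r[0]),sorted(r[1]),np.degrees(np.arctan2(l[1],l[0]))
E
python3 - <<'E'
from h import *
p=cv2.imread('pics/top0.png');d=np.load('pics/top0.npy');c=bot.get_calibration('top')
print('cass',rect_on(c,biggest(mask(p,'orange')),.03))
print('blue',rect_on(c,biggest(mask(p,'blue'),(400,180,440,250)),.048))
print('dish',rect_on(c,biggest(mask(p,'green')),.026))
ps=cv2.imread('pics/side0.png');cs=bot.get_calibration('side')
print('side cass',rect_on(cs,biggest(mask(ps,'orange')),.03))
# rail from depth
v,u=np.mgrid[170:260,220:440]; uv=np.c_[u.ravel(),v.ravel()]
P=at_depth(c,uv,d[170:260,220:440].ravel())
k=(P[:,2]>.050)&(P[:,2]<.07); Q=P[k]; 
print(k.sum())
(vx,vy,x0,y0)=cv2.fitLine(np.float32(Q[:,:2]*1000),cv2.DIST_HUBER,0,.01,.01).ravel()
t=(Q[:,:2]*1000-[x0,y0])@[vx,vy]; print('rail',vx,vy,x0,y0,t.min(),t.max(),np.degrees(np.arctan2(-vx,vy)),np.median(Q[:,2]))
print('counter z',np.median(at_depth(c,[[300,300],[200,280],[450,260]],d[[300,280,260],[300,200,450]])[:,2]))
# grey cassettes tops
k=(P[:,2]>.024)&(P[:,2]<.036); m=np.zeros((90,220),np.uint8); m.ravel()[k]=255
m=cv2.morphologyEx(m,cv2.MORPH_OPEN,np.ones((5,5)))
M=np.zeros((480,640),np.uint8);M[170:260,220:440]=m
for q in cv2.findContours(M,0,cv2.CHAIN_APPROX_NONE)[0]:
    if cv2.contourArea(q)>200: print('grey/top30',rect_on(c,q,.03))
j=d[205:255,110:160];v,u=np.mgrid[205:255,110:160];P=at_depth(c,np.c_[u.ravel(),v.ravel()],j.ravel());print('jar',P[P[:,2]>.07].mean(0))
E
```

```text
cass (array([ 534.10229492, -145.22305298]), [44.471065521240234, 69.14158630371094], np.float32(-11.30295))
blue (array([ 615.70623779, -215.38793945]), [7.704684734344482, 68.4390869140625], np.float32(-5.355981))
dish (array([ 438.09820557, -372.74102783]), [38.79501724243164, 39.65046310424805], np.float32(89.33824))
side cass (array([ 531.92712402, -147.95553589]), [46.009986877441406, 73.13667297363281], np.float32(-9.156142))
1042
rail 0.0959522 0.99538594 665.93097 -38.26873 -185.37840267552792 186.2051482128458 -5.506127 0.05960327824223921
counter z 0.004314867764173114
grey/top30 (array([ 553.50927734, -147.29029846]), [33.184242248535156, 47.08972930908203], np.float32(89.64071))
grey/top30 (array([ 620.53588867, -120.99417114]), [45.090782165527344, 74.89163208007812], np.float32(-3.651454))
grey/top30 (array([640.60797119, 110.3191452 ]), [45.37848663330078, 71.72113800048828], np.float32(-5.739652))
jar [0.59448691 0.32819727 0.09596069]
```

Emit:
servo_tool --plan '[[[0,-6,-5],-10,0],[[0,-12,-10],-19.5,0],[[0,-66.8,-53.9],-19.5,0],[[0,-66.8,-53.9],-19.5,0],[[0,-66.8,-53.9],-19.5,0],[[0,-66.8,-53.9],-19.5,0],[[0,-66.8,-53.9],-19.5,0],[[0,-66.8,-53.9],-19.5,0],[[0,-66.8,-53.9],-19.5,0],[[0,-66.8,-53.9],-19.5,0],[[0,-66.8,-53.9],-19.5,0],[[0,-66.8,-53.9],-19.5,0],[[5,-66.8,-53.9],-19.5,0],[[5,-66.8,-53.9],-19.5,0],[[5,-66.8,-53.9],-19.5,0],[[5,-66.8,-53.9],-19.5,0],[[5,-66.8,-53.9],-19.5,0],[[5,-66.8,-53.9],-19.5,0]]' --newtons 30

```text
t: 2.35
tcp_pos: [0.6527, -0.1804, 0.154]
tcp_rot: [-0.476, 0.523, 0.476, 0.523]
ft_force: [-0.5, 0.7, -0.2]
width: -0.0003
```

```bash
python3 - <<'E'
from h import *
s=bot.get_state(); print(s['t'],s['tcp_pos'],s['ft_force'],s['width'],R.from_quat(s['tcp_rot']).as_matrix().round(3),np.round(s['joint_positions'],2))
p,d,c=grab('wrist'); cv2.imwrite('pics/w1.png',p); np.save('pics/w1.npy',d); print(c)
E
```

```text
2.35 [ 0.65272419 -0.18040612  0.15398969] [-0.45011236  0.69675192 -0.16207911] -0.0002529568304889206 [[ 0.001 -0.996  0.094]
 [ 0.     0.094  0.996]
 [-1.    -0.001  0.   ]] [ 0.34  0.56 -0.16  1.53  0.1   1.06  1.64]
{'fx': 370.39006830010874, 'fy': 370.39006830010874, 'cx': 324.5392952416166, 'cy': 240.16260891070132, 'k1': -0.07676183614378347, 'xyz': array([ 0.5822466 , -0.17446172,  0.32546127]), 'orientation': array([-0.10449178, -0.0950905 ,  0.66615356,  0.73231052])}
```

View pics/w1.png

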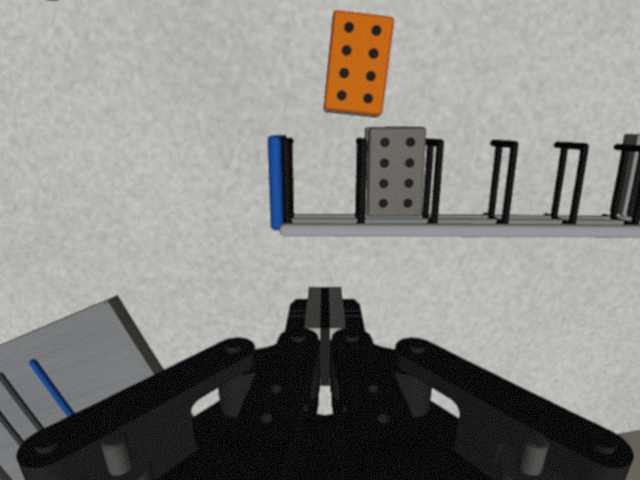

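The wrist view shows the rail at rows 223–236 from column 283, the blue plate at (278,180), the grey cassette in gap 2 at (395,172), and the orange cassette at (360,62). I'll measure from this frame.

```bash
cat >> h.py <<'E'
def dock_of(xy,D,yaw):
    a=np.radians(yaw); d=np.atleast_2d(xy)-D; return np.c_[d@[np.cos(a),np.sin(a)],d@[-np.sin(a),np.cos(a)]]
E
python3 - <<'E'
from h import *
import json
p=cv2.imread('pics/w1.png')
s=bot.get_state()
# same camera pose (arm still): 
c=bot.get_calibration('wrist')
g=cv2.cvtColor(p,cv2.COLOR_BGR2GRAY).astype(int)
for u in (320,345,460,530,600): print(u,g[208:242,u].tolist())
d=np.load('pics/w1.npy')
v,u=np.mgrid[195:245,280:640]; P=at_depth(c,np.c_[u.ravel(),v.ravel()],d[195:245,280:640].ravel())
k=(P[:,2]>.050)&(P[:,2]<.07);Q=P[k]*1000
l=cv2.fitLine(np.float32(Q[:,:2]),cv2.DIST_HUBER,0,.01,.01).ravel(); t=(Q[:,:2]-l[2:])@l[:2]
print('rail',l,'z',np.percentile(Q[:,2],[5,50,95]),'yaw',np.degrees(np.arctan2(-l[0],l[1])),'x at y=-180',l[2]+(-180-l[3])*l[0]/l[1], 'ends',l[2:]+l[:2]*t.min(),l[2:]+l[:2]*t.max())
print('cass',rect_on(c,biggest(mask(p,'orange')),.03))
print('blue',rect_on(c,biggest(mask(p,'blue'),(255,120,300,240)),.048))
E
```

```text
320 [181, 180, 187, 188, 183, 163, 119, 113, 112, 104, 99, 103, 117, 119, 112, 96, 97, 120, 136, 144, 143, 149, 149, 152, 153, 149, 144, 147, 163, 178, 182, 183, 186, 182]
345 [178, 185, 181, 181, 176, 155, 122, 109, 117, 110, 99, 104, 117, 123, 114, 105, 101, 118, 130, 141, 147, 148, 150, 149, 151, 152, 146, 140, 153, 169, 182, 184, 181, 178]
460 [187, 189, 184, 185, 182, 171, 132, 107, 116, 112, 96, 93, 113, 120, 115, 101, 93, 114, 130, 138, 140, 145, 152, 147, 148, 154, 146, 146, 153, 174, 185, 193, 189, 187]
530 [175, 172, 175, 177, 181, 178, 159, 129, 115, 117, 100, 100, 109, 121, 125, 112, 94, 107, 121, 139, 145, 146, 146, 149, 149, 149, 151, 149, 146, 160, 176, 185, 185, 184]
600 [178, 182, 179, 181, 181, 180, 162, 133, 102, 110, 106, 97, 98, 116, 121, 119, 102, 96, 114, 131, 141, 147, 148, 150, 148, 153, 149, 148, 135, 144, 172, 183, 182, 184]
rail [ 9.3977638e-02  9.9557430e-01  6.6085864e+02 -7.9461281e+01] z [56.73769845 59.65516293 61.17035392] yaw -5.39248 x at y=-180 651.3682 ends [ 648.10774221 -214.54095485] [674.79400183  68.16623813]
cass (array([ 534.57208252, -145.39625549]), [43.665069580078125, 69.89354705810547], np.float32(-11.5096855))
blue (array([ 615.09887695, -214.39654541]), [9.218095779418945, 68.9725570678711], np.float32(-5.525999))
```

Emit:
servo_tool --plan '[[[4,0.1,0],0,0],[[7,0.1,0],0,0],[[8.6,0.1,0],0,0],[[8.8,0.1,0],0,0],[[8.8,0.1,0],0,0],[[8.8,0.1,0],0,0]]'

```text
t: 3.15
tcp_pos: [0.6524, -0.1822, 0.0665]
tcp_rot: [-0.476, 0.523, 0.475, 0.524]
ft_force: [0.9, 0.3, 0.3]
width: 0.0002
```

Emit:
servo_tool --plan '[[[0.3,0,0],0,0],[[0.45,0,0],0,0],[[0.6,0,0],0,0],[[0.7,0,0],0,0],[[0.7,0,0],0,0]]'

```text
t: 3.78
tcp_pos: [0.6511, -0.1819, 0.0577]
tcp_rot: [-0.475, 0.524, 0.475, 0.523]
ft_force: [0.6, 0.4, -0.7]
width: 0.0
```

Emit:
servo_tool --plan '[[[0.1,0,0],0,0],[[0.1,0,0],0,0]]'

```text
t: 4.03
tcp_pos: [0.6512, -0.1819, 0.0568]
tcp_rot: [-0.475, 0.524, 0.475, 0.524]
ft_force: [-0.7, -0.1, 0.8]
width: -0.0
```

Emit:
servo_tool --plan '[[[0.1,0,0],0,0],[[0.1,0,0],0,0]]'

```text
t: 4.28
tcp_pos: [0.6511, -0.1819, 0.0558]
tcp_rot: [-0.475, 0.524, 0.475, 0.523]
ft_force: [0.5, 0.3, -0.3]
width: -0.0001
```

```bash
python3 - <<'E'
from h import *
p,d,c=grab('side'); a=cv2.resize(p[180:320,300:440],None,fx=4,fy=4,interpolation=2)
q,d2,c2=grab('wrist'); 
cv2.imwrite('pics/s2.png',np.hstack([a[:, :], cv2.resize(q[180:400,220:430],None,fx=1.1,fy=1.1)[:0+a.shape[0]] if 0 else np.zeros((a.shape[0],0,3),np.uint8)]))
cv2.imwrite('pics/w2.png',q[100:400])
print(c2['xyz'],bot.get_state()['tcp_pos'],bot.get_state()['ft_force'])
E
```

```text
[ 0.58100654 -0.17576949  0.22739429] [ 0.65121691 -0.18185729  0.05585561] [0.15119319 0.08598781 0.00035214]
```

View pics/s2.png

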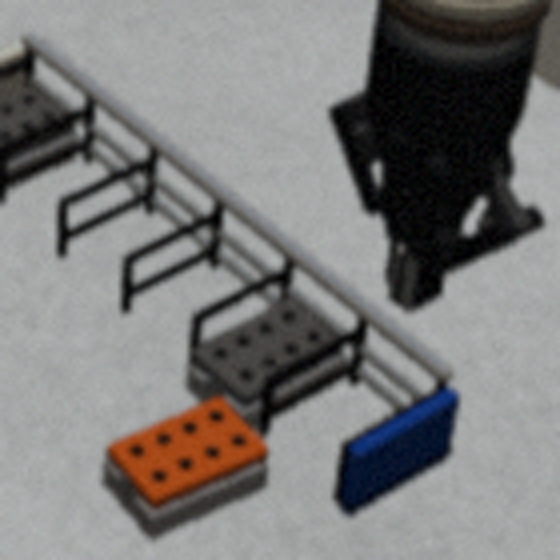

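View pics/w2.png

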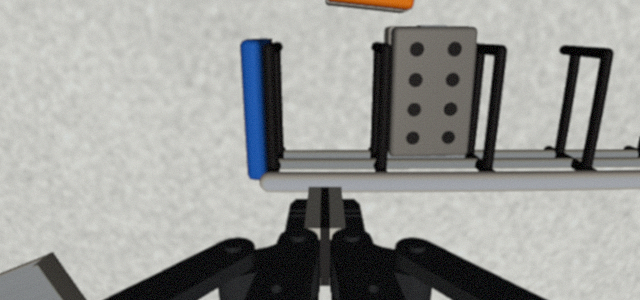

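```bash
cat >> h.py <<'E'
def proj(c,P):
    v=R.from_quat(c['orientation']).inv().apply(np.atleast_2d(P)-c['xyz']); s=np.c_[v[:,0],-v[:,1]]/-v[:,2:]
    s=s*(1+c['k1']*(s**2).sum(1,keepdims=True)); return s*[c['fx'],c['fy']]+[c['cx'],c['cy']]
E
python3 - <<'E'
from h import *
s=bot.get_state();t=s['tcp_pos']
for n in('wrist','side','top'): 
    c=bot.get_calibration(n); print(n,proj(c,t),proj(c,t-[.011,0,0]),proj(c,t+[.011,0,0]),'rail',proj(c,[.651,-.182,.06]), c['xyz'])
p,d,c=grab('side')
v,u=np.mgrid[235:265,390:420]; P=at_depth(c,np.c_[u.ravel(),v.ravel()],d[235:265,390:420].ravel())
g=p[235:265,390:420].max(2).ravel()
k=(P[:,2]>.045)&(P[:,2]<.12)&(g<90); Q=P[k]*1000
print(k.sum()); o=Q[np.argsort(Q[:,2])]; print(o[:12].round(),'mean',Q.mean(0))
p,d,c=grab('wrist'); print(d[260:330:5,325]); print(at_depth(c,[[325,r] for r in range(260,330,5)],d[260:330:5,325]).round(3)); print(d[282,400],at_depth(c,[[400,282]],[d[282,400]]))
E
```

```text
wrist [[326.04076397 280.13331289]] [[323.8982544  259.35949281]] [[328.10913957 300.17644584]] rail [[325.73851255 282.99035702]] [ 0.58102799 -0.17577376  0.22742758]
side [[399.96622672 264.39765879]] [[396.44041276 266.84820231]] [[403.45762166 261.97066959]] rail [[400.19532136 263.01168106]] [-0.08828796 -0.68829444  0.87935001]
top [[404.64858619 198.56107256]] [[404.76604068 204.22850456]] [[404.53047815 192.90554566]] rail [[405.03920712 198.30889862]] [ 0.46437485 -0.01768915  1.15865305]
160
[[ 652. -155.   46.]
 [ 653. -157.   47.]
 [ 652. -155.   49.]
 [ 651. -158.   51.]
 [ 651. -174.   52.]
 [ 648. -158.   56.]
 [ 649. -156.   57.]
 [ 648. -160.   57.]
 [ 647. -164.   58.]
 [ 646. -175.   58.]
 [ 641. -191.   89.]
 [ 643. -189.   90.]] mean [ 643.49847019 -186.15028363  102.11275804]
[0.20801464 0.20801836 0.24112831 0.18229629 0.18043831 0.18066026
 0.14689247 0.14243972 0.13858163 0.13399526 0.1295249  0.12543339
 0.12181722 0.11956372]
[[ 0.649 -0.182  0.031]
 [ 0.652 -0.182  0.032]
 [ 0.666 -0.184  0.001]
 [ 0.648 -0.182  0.057]
 [ 0.65  -0.182  0.06 ]
 [ 0.652 -0.182  0.06 ]
 [ 0.641 -0.181  0.092]
 [ 0.641 -0.181  0.097]
 [ 0.641 -0.181  0.101]
 [ 0.641 -0.181  0.105]
 [ 0.64  -0.181  0.11 ]
 [ 0.64  -0.181  0.114]
 [ 0.64  -0.181  0.118]
 [ 0.64  -0.181  0.12 ]]
0.18079396 [[ 0.6543038  -0.14574802  0.059503  ]]
```

The tip is still in the air. In the wrist view it ends at row ~287, just past the rail, and depth puts it at z ≈ 0.088, about 3 cm above the reported TCP. I'll go down by force.

Emit:
servo_tool --plan '[[[1,0,0],0,0],[[1.8,0,0],0,0],[[2.3,0,0],0,0],[[2.3,0,0],0,0]]'

```text
t: 4.97
tcp_pos: [0.651, -0.1818, 0.0323]
tcp_rot: [-0.475, 0.524, 0.476, 0.523]
ft_force: [-0.1, -0.7, 0.5]
width: 0.0
```

Emit:
servo_tool --plan '[[[0.15,0,0],0,0],[[0.3,0,0],0,0],[[0.3,0,0],0,0]]'

```text
t: 5.35
tcp_pos: [0.6515, -0.1819, 0.0315]
tcp_rot: [-0.475, 0.523, 0.475, 0.524]
ft_force: [-3.1, 0.7, 9.2]
width: -0.0001
```

Contact confirmed: 9 N at TCP z 0.0315, so the tip is about 28.5 mm above the reported TCP. Next is the stroke along the rail.

Emit:
servo_tool --plan '[[[0,0,0.8],0,0],[[0,0,1.6],0,0],[[0,0,2.4],0,0],[[0,0,3.2],0,0],[[0,0,4],0,0],[[0,0,4.8],0,0],[[0,0,5.8],0,0],[[0,0,5.8],0,0]]'

```text
t: 6.35
tcp_pos: [0.6585, -0.125, 0.0316]
tcp_rot: [-0.477, 0.523, 0.474, 0.524]
ft_force: [-0.3, -0.5, 6.6]
width: -0.0002
```

Emit:
servo_tool --plan '[[[0,0,0.8],0,0],[[0,0,1.6],0,0],[[0,0,2.4],0,0],[[0,0,3.2],0,0],[[0,0,4],0,0],[[0,0,4.8],0,0],[[0,0,5.8],0,0],[[0,0,5.8],0,0]]'

```text
t: 7.35
tcp_pos: [0.6641, -0.0673, 0.0316]
tcp_rot: [-0.476, 0.523, 0.474, 0.524]
ft_force: [-0.3, -1.2, 6.1]
width: -0.0002
```

Emit:
servo_tool --plan '[[[-4,0,0],0,0],[[-8,0,0],0,0],[[-9,0,0],0,0],[[-9,0,0],0,0]]'

```text
t: 7.85
tcp_pos: [0.6628, -0.0665, 0.1204]
tcp_rot: [-0.476, 0.523, 0.475, 0.524]
ft_force: [-0.5, 0.4, -0.8]
width: -0.0002
```

```bash
python3 - <<'E'
from h import *
s=bot.get_state(); print(s['t'],s['tcp_pos'],s['ft_force'])
p,d,c=grab('wrist'); cv2.imwrite('pics/w3.png',p); np.save('pics/w3.npy',d)
print('cass',rect_on(c,biggest(mask(p,'orange')),.03))
g=p.max(2); dark=((g<50)*255).astype(np.uint8); dark[260:]=0
# wires: dark pixels with depth height ~.043 -> top of dividers
v,u=np.nonzero(dark); P=at_depth(c,np.c_[u,v],d[v,u])*1000
Q=dock_of(P[:,:2],np.array([663.6,-37.]),-5.45)
k=(P[:,2]>37)&(P[:,2]<48)&(Q[:,0]>-60)&(Q[:,0]<-10)
for y in(-174,-116,-58,0,58):
    m=k&(abs(Q[:,1]-y)<12); print(y,m.sum(),np.median(Q[m,1]) if m.any() else None,np.median(P[m,2]) if m.any() else None)
m=k|((P[:,2]>37)&(P[:,2]<48)); n=m&(abs(Q[:,1])<70); print('nose x',np.percentile(Q[n,0],[1,3]))
E
```

```text
7.85 [ 0.66277781 -0.06650902  0.12042726] [-0.5284652   0.37473893 -0.76053289]
cass (array([ 533.8782959 , -143.47891235]), [44.819236755371094, 71.60494995117188], np.float32(-11.124786))
-174 707 -172.58051170234654 42.835503675995284
-116 464 -114.87175839981848 43.22687209650654
-58 627 -57.488361904278655 43.036862766329484
0 549 -0.6100793902072201 43.15158527068638
58 463 57.1573833394966 43.08079604969276
nose x [-63.04950502 -61.94220442]
```

View pics/w3.png

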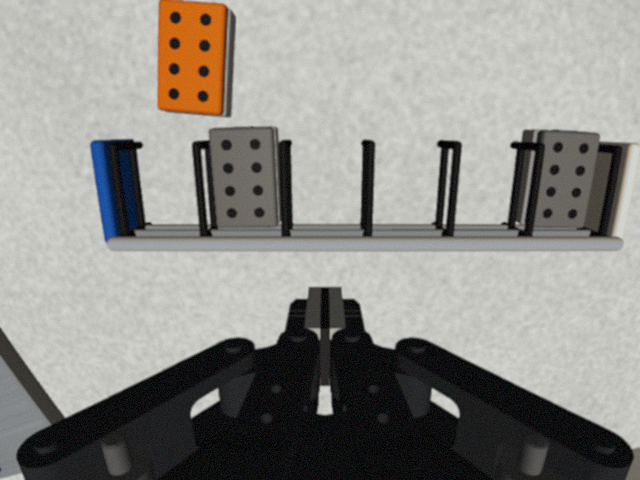

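The cassette hasn't moved: it is still at (193,58) in this view. Gap 3, between the dividers at (287,190) and (368,190), is clear. I'll move to the cassette's blue-end side, jaw axis along dock x, fingers part open so both tips push the side face.

Emit:
servo_tool --plan '[[[-2,4,-4.5],10,28],[[-2,8,-9],20,28],[[-2,12.2,-13.7],30,28],[[-2,12.2,-13.7],40,28],[[-2,12.2,-13.7],50,28],[[-2,12.2,-13.7],60,28],[[-2,12.2,-13.7],70,28],[[-2,12.2,-13.7],80,28],[[-2,12.2,-13.7],90,28],[[-2,12.2,-13.7],90,28],[[-2,12.2,-13.7],90,28],[[4,12.2,-13.7],90,28],[[8,12.2,-13.7],90,28],[[8,12.2,-13.7],90,28],[[8,12.2,-13.7],90,28]]'

```text
t: 9.78
tcp_pos: [0.5287, -0.1916, 0.041]
tcp_rot: [0.034, 0.706, -0.034, 0.707]
ft_force: [0.5, -0.2, 1.2]
width: 0.024
```

```bash
python3 - <<'E'
from h import *
s=bot.get_state(); print(s['t'],s['tcp_pos'],s['ft_force'],s['width'],R.from_quat(s['tcp_rot']).as_matrix().round(3),np.round(s['joint_positions'],2))
print(dock_of(s['tcp_pos'][:2]*1000,np.array([664,-37.]),-5.45))
p,d,c=grab('wrist'); cv2.imwrite('pics/w4.png',p)
try: 
  q=biggest(mask(p,'orange'));print('cass',rect_on(c,q,.03))
except Exception as e: print(e)
# finger tips height from depth
v,u=np.mgrid[250:340,270:380]; dd=d[250:340,270:380].ravel(); P=at_depth(c,np.c_[u.ravel(),v.ravel()],dd)*1000
k=(abs(P[:,0]-s['tcp_pos'][0]*1000)<40)&(abs(P[:,1]-s['tcp_pos'][1]*1000)<20)&(P[:,2]>45); print('tip z',np.percentile(P[k,2],[0,2,5]),'tcp z',s['tcp_pos'][2])
E
```

```text
9.775 [ 0.52869106 -0.19155042  0.04100074] [ 0.52977548 -0.21575763  1.23699298] 0.02395647421987964 [[ 0.001  0.096  0.995]
 [-0.     0.995 -0.096]
 [-1.    -0.     0.001]] [ 0.17  0.53  0.16  1.91 -0.13  0.71  0.31]
[[-120.01852026 -166.70301724]]
cass (array([ 534.02783203, -144.44210815]), [43.8675537109375, 69.44778442382812], np.float32(-11.274489))
tip z [69.97003465 73.2367661  74.89067917] tcp z 0.041000742222165154
```

View pics/w4.png

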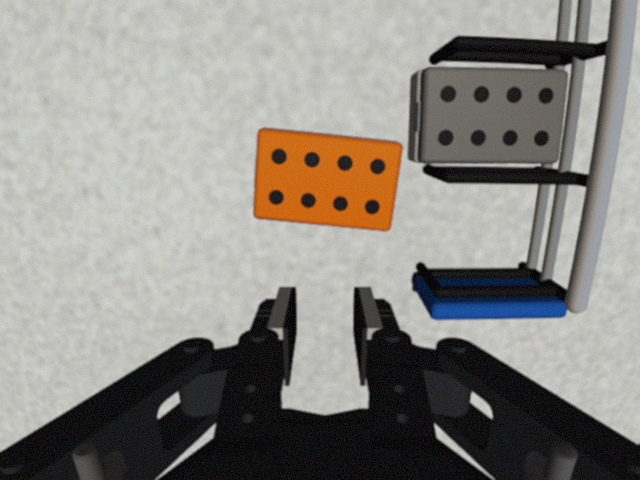

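The tips straddle the cassette's side face: tips at (285,300) and (365,300), cassette at (328,180). Lowering and pushing.

Emit:
servo_tool --plan '[[[3,0,0],0,28],[[5,0,0],0,28],[[5.8,0,0],0,28],[[5.8,0,0],0,28],[[5.8,0,0],0,28]]'

```text
t: 10.45
tcp_pos: [0.5285, -0.1913, -0.0174]
tcp_rot: [0.034, 0.706, -0.034, 0.707]
ft_force: [0.3, 0.5, 0.1]
width: 0.024
```

Emit:
servo_tool --plan '[[[0,0.5,0],0,28],[[0,1,0],0,28],[[0,1.5,0],0,28],[[0,2,0],0,28],[[0,2.5,0],0,28],[[0,3,0],0,28],[[0,3.5,0],0,28],[[0,4,0],0,28],[[0,4.5,0],0,28],[[0,5,0],0,28],[[0,5,0],0,28]]'

```text
t: 11.82
tcp_pos: [0.5326, -0.1402, -0.0182]
tcp_rot: [0.034, 0.706, -0.033, 0.706]
ft_force: [0.7, -0.4, 0.2]
width: 0.0238
```

```bash
cat > chk.py <<'E'
from h import *
import sys
D=np.array([664,-37.])
s=bot.get_state(); print(s['t'],s['tcp_pos'],s['ft_force'],s['width'],'tcp dock',dock_of(s['tcp_pos'][:2]*1000,D,-5.45))
for n in sys.argv[2:]:
    p,d,c=grab(n); cv2.imwrite(f'pics/{sys.argv[1]}{n}.png',p)
    r=rect_on(c,biggest(mask(p,'orange')),.03); print(n,r,'dock',dock_of(r[0],D,-5.45),'rel yaw',r[2]+5.45)
E
python3 chk.py a wrist top
```

```text
11.825 [ 0.53260649 -0.1402338  -0.01823314] [ 0.71593548 -0.3838222   0.24099321] 0.023846028663209482 tcp dock [[-120.99469444 -115.24649456]]
wrist (array([ 535.13287354, -106.28903198]), [44.55731964111328, 69.2588119506836], np.float32(-5.4945183)) dock [[-121.70370836  -81.21523015]] rel yaw -0.04451847
top (array([535.76287842, -99.99433899]), [29.657625198364258, 69.37712097167969], np.float32(-5.386085)) dock [[-121.67440293  -74.88915655]] rel yaw 0.063914776
```

Emit:
servo_tool --plan '[[[0,0.5,0],0,28],[[0,1,0],0,28],[[0,1.5,0],0,28],[[0,2,0],0,28],[[0,2.5,0],0,28],[[0,3,0],0,28],[[0,3.5,0],0,28],[[0,4,0],0,28],[[0,4.5,0],0,28],[[0,4.8,0],0,28],[[0,5,0],0,28],[[0,5.15,0],0,28],[[0,5.15,0],0,28]]'

```text
t: 13.55
tcp_pos: [0.5376, -0.0899, -0.0181]
tcp_rot: [0.034, 0.706, -0.034, 0.706]
ft_force: [0.3, -0.7, 0.1]
width: 0.0237
```

```bash
python3 chk.py b wrist
```

```text
13.55 [ 0.53762299 -0.08985919 -0.01809752] [ 0.27778168 -0.68236743  0.06284476] 0.023746459103026283 tcp dock [[-120.78530704  -64.62315875]]
wrist (array([540.14044189, -56.1182251 ]), [44.970191955566406, 69.26810455322266], np.float32(-5.511412)) dock [[-121.4838531   -30.79561821]] rel yaw -0.061412334
```

Emit:
servo_tool --plan '[[[0,0.1,0],0,28],[[0,0.2,0],0,28],[[0,0.2,0],0,28],[[0,-1.3,0],0,28],[[0,-1.6,0],0,28],[[-4,-1.6,0],0,28],[[-8,-1.6,0],0,28],[[-9,1,-5.8],-10,14],[[-9,3.4,-5.8],-20,14],[[-9,3.4,-5.8],-30,14],[[-9,3.4,-5.8],-40,14],[[-9,3.4,-5.8],-50,14],[[-9,3.4,-5.8],-60,14],[[-9,3.4,-5.8],-70,14],[[-9,3.4,-5.8],-80,14],[[-9,3.4,-5.8],-90,14],[[-9,3.4,-5.8],-90,14],[[-9,3.4,-5.8],-90,14],[[-9,3.4,-5.8],-90,14]]'

```text
t: 15.98
tcp_pos: [0.4831, -0.0507, 0.0719]
tcp_rot: [-0.475, 0.524, 0.475, 0.524]
ft_force: [0.1, -0.0, 0.3]
width: 0.0119
```

```bash
python3 chk.py c wrist top; python3 - <<'E'
from h import *
s=bot.get_state();print(R.from_quat(s['tcp_rot']).as_matrix().round(3),np.round(s['joint_positions'],2))
E
```

```text
15.975 [ 0.48308394 -0.05068734  0.07190512] [ 0.09377494 -0.01301824  0.32945017] 0.011946409097310404 tcp dock [[-178.79823511  -30.80833766]]
wrist (array([539.06970215, -56.99961472]), [23.884994506835938, 70.43509674072266], np.float32(-5.6444025)) dock [[-122.46604072  -31.7747192 ]] rel yaw -0.1944027
top (array([569.63287354, -57.86437225]), [13.678404808044434, 42.84964370727539], np.float32(89.67175)) dock [[-91.95889922 -29.73276712]] rel yaw 95.12175
[[-0.    -0.995  0.097]
 [-0.     0.097  0.995]
 [-1.     0.    -0.   ]] [ 0.2   0.37 -0.18  2.07  0.1   0.71  1.43]
```

View pics/cwrist.png

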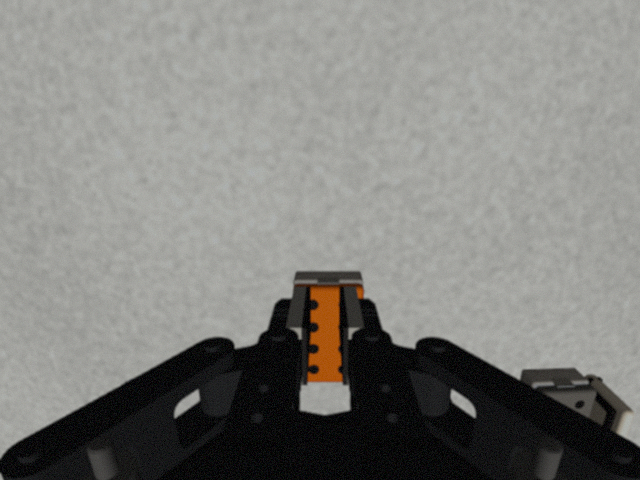

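The camera looks past the fingers here. The cassette's near end shows at columns 295–362, row ~280, roughly centred between the fingers. I'll get the end's corners.

```bash
python3 - <<'E'
from h import *
D=np.array([664,-37.])
p=cv2.imread('pics/cwrist.png'); c=bot.get_calibration('wrist')
m=mask(p,'orange')
for r in (287,290,294): 
    u=np.nonzero(m[r])[0]; print(r,u.min(),u.max())
g=p.astype(int)
for r in (273,276,280): print(r,p[r,285:372].max(1).tolist())
# bottom/top edge of near end face
for z,r in((.03,284),(.0,272)): print(z,dock_of(on_plane(c,[[295,r],[328.5,r],[362,r]],z)[:,:2]*1000,D,-5.45).round(1))
p=cv2.imread('pics/ctop.png'); c=bot.get_calibration('top'); q=biggest(mask(p,'orange'))[:,0,:]
Q=dock_of(on_plane(c,q,.03)[:,:2]*1000,D,-5.45); print('top y ext',Q.min(0),Q.max(0))
E
```

```text
287 311 361
290 310 362
294 310 362
273 [163, 160, 164, 164, 159, 162, 165, 164, 162, 149, 109, 70, 54, 54, 53, 54, 52, 55, 55, 52, 61, 49, 52, 52, 56, 48, 54, 58, 57, 59, 52, 56, 60, 55, 58, 59, 58, 58, 59, 59, 57, 55, 58, 58, 56, 60, 57, 56, 51, 55, 58, 58, 58, 58, 54, 54, 57, 62, 57, 60, 58, 57, 54, 56, 59, 51, 54, 56, 56, 52, 57, 51, 57, 57, 63, 92, 133, 156, 167, 163, 168, 166, 166, 164, 166, 161, 168]
276 [167, 166, 165, 163, 163, 160, 158, 160, 150, 122, 78, 57, 57, 63, 58, 59, 53, 56, 57, 55, 55, 58, 58, 54, 66, 55, 58, 54, 61, 62, 61, 56, 59, 60, 59, 53, 58, 54, 56, 60, 51, 56, 58, 54, 52, 58, 55, 58, 62, 53, 54, 58, 58, 53, 59, 67, 55, 59, 59, 50, 60, 64, 57, 58, 59, 49, 65, 54, 61, 57, 59, 57, 59, 57, 54, 61, 101, 146, 162, 166, 165, 163, 171, 166, 168, 170, 167]
280 [171, 169, 166, 161, 161, 160, 155, 144, 122, 103, 94, 96, 109, 105, 101, 109, 102, 105, 106, 106, 107, 108, 103, 110, 106, 104, 108, 108, 108, 112, 104, 99, 82, 59, 55, 47, 48, 52, 46, 41, 46, 49, 50, 50, 49, 45, 53, 49, 49, 50, 47, 38, 54, 62, 86, 106, 109, 112, 111, 111, 106, 111, 114, 111, 109, 108, 110, 105, 106, 107, 106, 104, 103, 108, 108, 107, 103, 121, 151, 166, 168, 167, 167, 164, 164, 170, 168]
0.03 [[-159.   -49.8]
 [-159.   -29. ]
 [-158.9   -8.1]]
0.0 [[-155.5  -52.2]
 [-155.4  -28.7]
 [-155.4   -5.1]]
top y ext [-100.68349528  -51.46945931] [-86.71035474  -7.97442628]
```

Emit:
servo_tool --plan '[[[4,0,0.15],0,14],[[7,0,0.15],0,14],[[9,0,0.15],0,14],[[9,0,0.15],0,14],[[9,0,0.15],0,14]]'

```text
t: 16.7
tcp_pos: [0.4838, -0.049, -0.0175]
tcp_rot: [-0.475, 0.523, 0.475, 0.524]
ft_force: [-0.0, -0.0, 0.3]
width: 0.0118
```

Emit:
servo_tool --plan '[[[0,-0.5,0],0,14],[[0,-1,0],0,14],[[0,-1.5,0],0,14],[[0,-2,0],0,14],[[0,-2.5,0],0,14],[[0,-3,0],0,14],[[0,-3,0],0,14]]'

```text
t: 17.58
tcp_pos: [0.514, -0.052, -0.0181]
tcp_rot: [-0.476, 0.523, 0.475, 0.524]
ft_force: [0.4, -0.1, -0.0]
width: 0.012
```

```bash
python3 chk.py d side top; python3 - <<'E'
import cv2,numpy as np
a=cv2.imread('pics/dside.png')[180:320,290:430];b=cv2.imread('pics/dtop.png')[170:290,280:420]
cv2.imwrite('pics/d.png',np.hstack([cv2.resize(a,(400,400)),cv2.resize(b,(400,400))]))
E
```

```text
17.575 [ 0.51396427 -0.05200234 -0.01807822] [ 0.42472978 -0.06773974 -0.01104229] 0.012040393635843218 tcp dock [[-147.93261361  -29.18447578]]
side (array([559.49145508, -59.265625  ]), [48.088619232177734, 70.52576446533203], np.float32(-6.653182)) dock [[-101.92138612  -32.09088765]] rel yaw -1.2031822
top (array([595.15405273, -46.3839035 ]), [1.9625438451766968, 15.60701847076416], np.float32(89.68899)) dock [[-67.64347079 -15.88026949]] rel yaw 95.138985
```

View pics/d.png

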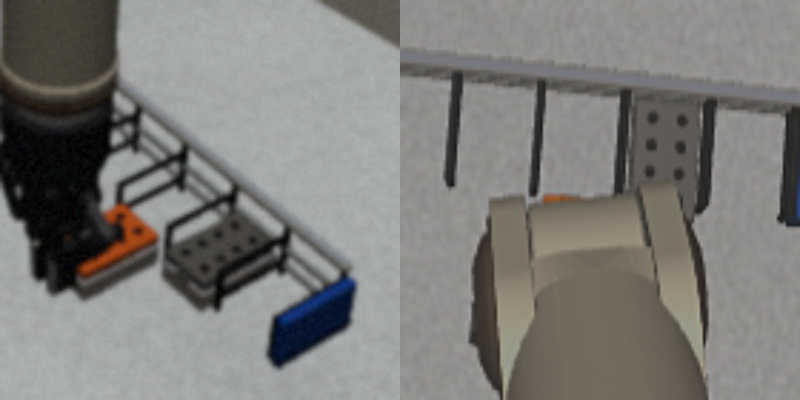

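The cassette is at the mouth, still aligned with gap 3 (side camera dock y ≈ -29 after its known bias). Grey cassettes untouched. Pushing in.

Emit:
servo_tool --plan '[[[0,-0.4,0],0,14],[[0,-0.8,0],0,14],[[0,-1.2,0],0,14],[[0,-1.6,0],0,14],[[0,-2,0],0,14],[[0,-2.4,0],0,14],[[0,-2.8,0],0,14],[[0,-3,0],0,14]]'

```text
t: 18.68
tcp_pos: [0.5432, -0.0549, -0.0181]
tcp_rot: [-0.475, 0.524, 0.475, 0.524]
ft_force: [-1.3, 0.5, 0.4]
width: 0.012
```

Emit:
servo_tool --plan '[[[0,-0.4,0],0,14],[[0,-0.8,0],0,14],[[0,-1.2,0],0,14],[[0,-1.6,0],0,14],[[0,-2,0],0,14],[[0,-2.4,0],0,14],[[0,-2.8,0],0,14],[[0,-3.1,0],0,14],[[0,-3.1,0],0,14]]'

```text
t: 19.8
tcp_pos: [0.5744, -0.0579, -0.0181]
tcp_rot: [-0.476, 0.523, 0.475, 0.524]
ft_force: [0.0, 0.4, -0.4]
width: 0.0116
```

Emit:
servo_tool --plan '[[[0,-0.15,0],0,14],[[0,-0.3,0],0,14],[[0,-0.3,0],0,14]]'

```text
t: 20.18
tcp_pos: [0.577, -0.0582, -0.0181]
tcp_rot: [-0.475, 0.523, 0.475, 0.524]
ft_force: [-0.4, -0.3, 0.7]
width: 0.0122
```

Emit:
servo_tool --plan '[[[0,-0.1,0],0,14],[[0,-0.2,0],0,14],[[0,-0.2,0],0,14]]'

```text
t: 20.55
tcp_pos: [0.5775, -0.0582, -0.0183]
tcp_rot: [-0.475, 0.524, 0.476, 0.523]
ft_force: [-5.6, -0.3, 4.7]
width: 0.0121
```

Emit:
servo_tool --plan '[[[0,-0.1,0],0,14],[[0,-0.2,0],0,14],[[0,-0.2,0],0,14]]'

```text
t: 20.92
tcp_pos: [0.5773, -0.0582, -0.0188]
tcp_rot: [-0.474, 0.525, 0.477, 0.522]
ft_force: [-9.3, 1.6, 5.8]
width: 0.0121
```

Emit:
servo_tool --plan '[[[0,0,0],0,14],[[0,1,0],0,14],[[0,3,0],0,14],[[0,5,0],0,14],[[-5,8,0],0,14],[[-10,10,0],0,14],[[-16,14,0],0,14],[[-20,14,0],0,14],[[-20,14,0],0,14],[[-20,14,0],0,14]]'

```text
t: 22.18
tcp_pos: [0.4419, -0.0452, 0.1819]
tcp_rot: [-0.476, 0.523, 0.475, 0.524]
ft_force: [-1.2, 0.9, -1.3]
width: 0.0118
```

```bash
python3 chk.py e wrist side top; python3 - <<'E'
from h import *
D=np.array([664,-37.])
a=cv2.imread('pics/ewrist.png');b=cv2.imread('pics/eside.png')[170:330,270:430]
cv2.imwrite('pics/e.png',np.hstack([cv2.resize(a,(480,360)),cv2.resize(b,(320,360))]))
p,d,c=grab('top')
v,u=np.mgrid[170:260,220:440];P=at_depth(c,np.c_[u.ravel(),v.ravel()],d[170:260,220:440].ravel())
k=(P[:,2]>.024)&(P[:,2]<.036); m=np.zeros((90,220),np.uint8); m.ravel()[k]=255
m=cv2.morphologyEx(m,cv2.MORPH_OPEN,np.ones((5,5))); M=np.zeros((480,640),np.uint8);M[170:260,220:440]=m
for q in cv2.findContours(M,0,cv2.CHAIN_APPROX_NONE)[0]:
    if cv2.contourArea(q)>200: r=rect_on(c,q,.03); print('top30',r,dock_of(r[0],D,-5.45))
try: print('dish',rect_on(c,biggest(mask(p,'green')),.026))
except Exception as e: print(e)
j=d[205:255,110:160];v,u=np.mgrid[205:255,110:160];P=at_depth(c,np.c_[u.ravel(),v.ravel()],j.ravel());print('jar',P[P[:,2]>.07].mean(0))
E
```

```text
22.175 [ 0.44187947 -0.04523219  0.18190762] [-1.2325744   0.94449647 -1.30262002] 0.011840138341097916 tcp dock [[-220.33455182  -29.29132944]]
wrist (array([623.49975586, -62.67214203]), [43.79008865356445, 71.82697296142578], np.float32(-5.5886674)) dock [[-37.87889638 -29.40268458]] rel yaw -0.13866758
side (array([622.21557617, -65.43363953]), [46.900455474853516, 72.26314544677734], np.float32(-5.640598)) dock [[-38.89499195 -32.27366625]] rel yaw -0.19059801
top (array([624.74273682, -63.57949066]), [43.831146240234375, 70.22245025634766], np.float32(-5.583888)) dock [[-36.55535706 -30.18787682]] rel yaw -0.13388824
top30 (array([ 620.59716797, -121.30715179]), [45.10496520996094, 75.17721557617188], np.float32(-4.4934964)) [[-35.19938164 -88.04831176]]
top30 (array([626.65118408, -63.57970428]), [44.87626266479492, 74.70539855957031], np.float32(-5.5802207)) [[-34.65551671 -30.00683075]]
top30 (array([640.52703857, 109.99946594]), [45.51502227783203, 71.2492446899414], np.float32(-5.836542)) [[-37.32842941 144.10555598]]
dish (array([ 438.09820557, -372.74102783]), [38.79501724243164, 39.65046310424805], np.float32(89.33824))
jar [0.59487563 0.32914197 0.09298153]
```

View pics/e.png

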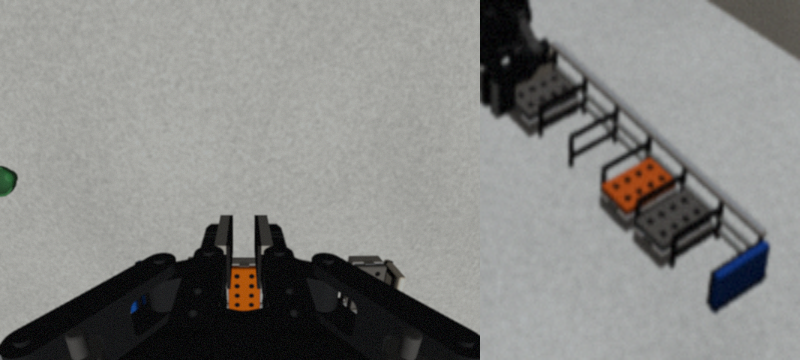

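The orange cassette is in gap 3, next to the grey one and level with it (-34.7 against -35.2 mm by the same measure). The bystanders have not moved and the arm is clear.

```bash
python3 -c "
from rig import bot
print(bot.hand_in())"
```

```text
the job is handed in; nothing more can be done
None
```

The orange cassette is home in the third gap from the blue end, and the job was handed in at about 22 s of the 67 s allowed.

**What I did:**
- **Rail:** With the fingers shut, I ran the fingertip along the top rail in contact, with 6–9 N at the checks. It started over gap 1 (dock y about -145 mm) and stopped at gap 3 (about -30 mm).
- **Cassette:** I then slid the cassette sideways with two fingertips and pushed it into gap 3. The wrist force rose to about 9 N with no further travel, so it was against the back stop.

**Last checks:**
- **Position:** The wrist and top cameras put the cassette at dock x -36.6 to -37.9 mm, where home is -36. They put it at y -29.4 to -30.2 mm, where the gap centre is -29, and its yaw is within 0.2° of the dock.
- **Depth against its neighbour:** By top-camera depth it sits level with the grey cassette in gap 2 (-34.7 against -35.2 mm).
- **Bystanders:** The grey cassettes, jar and dish read the same as at the start, to about 1 mm. The arm is well clear of everything.

**What disagreed:**
- **Fingertip height:** The real fingertips were about 29 mm above the reported TCP. My first descent, to a reported 56 mm, therefore stopped in the air above the rail. I found contact by force and used that offset from then on.
- **Side camera:** It read the cassette about 3 mm off in y from the other cameras, both at the start and at the end.

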